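# Shunt a fresh battery pack into the charger tray

### The arm

A 6-joint arm with a two-finger parallel gripper is mounted at the origin on the work surface. World frame = base frame: x ahead of the robot, y to its left, z up, the work surface at z = 0. Lengths are in m, angles in rad, forces in N, time in s.
With the tool pointing down it reaches from about 0.4 to 0.825 m from the base axis. Payload 7 kg.
Tool frame: the origin (TCP) lies on the centre line of the jaws, within the pads' length; the fingertips stand 11 mm ahead of it and the grasp point (between the pads) lies 8 mm behind it; z points along the fingers, y is the direction in which the jaws open and shut (so a half turn about z gives the same grasp; the last joint's range is limited). The gripper opens to 88 mm and grips with 3 to 60 N. Pads are 19 mm wide; open, the fingers measure 130 mm over their backs; the gripper's body (78 mm by 193 mm) begins 47 mm behind the grasp point.
Start: joints at [1.578, 0.359, 0.012, 0, -1.224, -0.288], TCP at [0.187, 0.649, 0.238] pointing down, gripper open.
Joint ranges: [-3.07, 3.07], [-1.43, 2.12], [-1.02, 1.25], [-3.03, 1.67], [-3.05, -0], [-3.03, 3.03]. Speed limits (rad/s): [2.39, 2.39, 3.01, 3.14, 3.14, 3.14].

### API

Orientations are given as [roll, pitch, yaw] about the fixed x, y, z axes, in that order (R = Rz(yaw) Ry(pitch) Rx(roll)).
In Python, from station import * gives the robot as it stands.
- The arm moves only by the tool play_rows, never from a script. Its argument "targets" is a list of rows, each a list of 7 numbers: the turn, a rotation vector about the world's x, y, z in rad, then the shift along the world's x, y, z in m, then the opening, from 0 (shut) to 1 (fully open). A call has 1 to 12 rows; each row shifts and turns the pose as measured when the row begins; what a row does not reach is not made up. A row lasts 1/8 s, in which the tool goes at most 62.5 mm and 10.7 degrees, less where a joint would pass 70% of its speed; a pose out of reach is approached as far as the arm can. A call is refused whole if a number of a shift passes 0.0625 or a number of a turn 0.188, either way. A call with a gripper value outside its range is refused whole. The fingers move at their own pace and stop on an object; "grip_force" is the grip in N (left out, the last holds). Time passes only in rows, so rows that do not move let the fingers close. It gives the time, the measured TCP pose, the force and the opening at its end, in the units of the state.
- get_state(): the state, without advancing time (a new reading comes with each control period).
- grab_frame(name): name is "side" or "top" or "wrist"; returns (picture, depth): 400x640x3 uint8, blue, green, red; 400x640 float32, m along the optical axis (not along the pixel's ray), 0 where there is no reading.
- camera_params(name): a dict with "camera_matrix" (3x3 intrinsics, pixels), "extrinsics" (4x4, takes a point from world to camera coordinates); the wrist camera has in their place "hand_eye" (4x4, takes a point from camera to tool coordinates, whose origin is the TCP and whose axes are the flange's). Camera axes: x right, y up, looking along -z (the intrinsics and any distortion apply to the point x, -y, -z); pixel columns grow to the right and rows downward; lengths in m; the calibration is good to about 2 mm. The wrist camera is an equidistant fisheye: a pixel r from the principal point sees the ray r / f radians off the axis. A picture is of the moment at which its call begins: read the wrist's pose just before it. camera_params takes no time and is no camera call.
- job_done(): hands the job in, once; it reports no verdict.
The state is a dict: "t": time; "q": joint angles; "qd": joint speeds; "joint_efforts": joint torques, N m; "eef_pos": TCP position; "ee_rot": TCP orientation; "force": force on the tool from outside, world axes, zero at the start; "moment": the same for the moment, N m; "width": finger opening in m.
Only numpy, scipy, OpenCV 4.12 (cv2) and the standard library are available. Lean on these libraries where they do the work, as an engineer would, in place of code of your own. Each camera call takes 0.05 s, during which the arm holds its last target.

### The job

Slide the red spent pack out of the charging bay and along the tray into the empty end cell with the yellow mark, then slide the orange pack through the middle cell into the bay, past the spring catch, and press it against the charger with about 12 newtons for half a second so that it is fully home. Keep the packs flat in the tray, never lifting them, and go gently: never press the charger with more than 25 newtons nor force a pack that jams in the tray. Leave everything else on the bench where it is and let go at the end.

Things in the scene. Friction and masses are not known exactly. Their poses are not given: they have to be found in the camera images.
- tray: aluminium tray fixed to the bench, 200 mm (x) by 228 mm (y). Origin: underside, below its middle cell; x points from the middle cell to the charger, y to the left. Floor 8 mm up, walls and side decks 30 mm up. A cross channel along y (x -33.5 to 33.5, y -104 to 104 mm) has three cells at y = +70, 0, -70 mm. Packs have 1.5 mm play each side and slide easily, with about 1 to 3 N of friction
- bay (a point): on the tray floor at the centre of a pack fully home in the charging bay: tray x = 79.5 mm, y = 0, z = 8 mm. The bay is 67 mm wide (y -33.5 to 33.5), runs in +x from the middle cell, its mouth corners (tray x 33.5 mm) rounded 4 mm, and ends at the charger face, x = 111.5 mm
- junction (a point): on the tray floor at the centre of the middle cell: tray x = 0, y = 0, z = 8 mm
- charger: black charger block with brass contacts, rigid (2 mm too deep is over 25 N), fixed at the far end of the bay, 45 mm (x) by 67 mm (y), its top 40 mm above the bench; origin: the foot of the plane of the face that the pack bears on (tray x = 111.5 mm; the upper 14 mm of the block, the rest set back 4 mm), tray-parallel axes
- catch (a joint): spring catch: brass round nose, 6 mm radius, in the bay's +y wall at tray x = 44.5 mm, sticking 6 mm into the bay. 0 = fully out; grows to 0.009 m as a passing pack pushes it in against its spring (2.4 N, plus 0.6 N per mm). A pack passing in or out feels about 3 to 9 N along the bay; the nose springs out behind a pack that is home
- park_mark: flat yellow 50 mm square on the tray floor, in the middle of the empty end cell (left or right, varies), where the spent pack goes; origin at its centre on the floor
- spent_pack_grip (a point): red spent pack, at first in the charging bay, held by the catch: 64 x 64 x 36 mm, corners rounded 8 mm, about 0.35 kg, with a black square grip post 24 x 24 mm standing 40 mm above the middle of its top, sides parallel to the pack's and the tray's. This point lies on the post's axis 61 mm above the pack's underside (25 mm above its top, 15 mm below the post's top)
- fresh_pack_grip (a point): orange charged pack, at first in the end cell opposite the yellow mark: 64 x 64 x 36 mm, corners rounded 8 mm, about 0.35 kg, with a black square grip post 24 x 24 mm standing 40 mm above the middle of its top, sides parallel to the pack's and the tray's. This point lies on the post's axis 61 mm above the pack's underside (25 mm above its top, 15 mm below the post's top)
- spent_pack: the red spent pack; origin: centre of its underside
- fresh_pack: the orange charged pack; origin: centre of its underside
- spare_pack: blue pack of the same shape standing on the bench left of the tray, leave it alone; origin: centre of its underside
- screw_dish: small steel dish 52 mm across, 20 mm tall, on the tray's right deck, leave it alone; origin under its centre
- caster: white caster wheel, a disc 46 mm across and 18 mm thick lying on the tray's left deck, leave it alone; origin under its centre
- wrench: 150 mm wrench lying right of the tray, leave it alone
- screwdriver: 160 mm screwdriver lying between the robot and the tray, leave it alone
- bolt_jar: jar 60 mm across, 70 mm tall, standing right of the tray, leave it alone; origin under its centre
- foam_block: black block 60 x 40 x 30 mm left of the tray, leave it alone; origin under its centre
Things that resemble listed ones, but are neither listed nor needed, are in the scene too. Of the things like the spent_pack, leave any that is brown or green; of the rest the larger one is meant.

How it is judged:
On the way, in this order (a step that is already met when the one before it is completed fails the run):
1. the red pack stands in the marked end cell (horizontal distance between spent_pack and park_mark below 0.008 m), for 0.2 s.
2. the orange pack is in the bay behind the catch and pressed on the charger with more than 6 N (horizontal distance between fresh_pack and bay below 0.0025 m and value of joint catch below 0.002 m and contact force between fresh_pack and charger above 6 N), for 0.3 s.
At the end, for the whole second after the job is handed in: The red pack stands flat in the marked end cell (centre within 8 mm of the mark's), the orange pack stands flat and home in the bay (within 2.5 mm of the bay point) with the catch sprung out behind it (under 2 mm in), both at rest and released (horizontal distance between spent_pack and park_mark below 0.008 m and horizontal distance between fresh_pack and bay below 0.0025 m and value of joint catch below 0.002 m and linear speed of each of fresh_pack, spent_pack below 0.005 m/s and angle between each of fresh_pack, spent_pack's own z axis and vertical below 0.05 rad); the robot touches nothing.
It fails at once if a pack presses the charger with more than 25 N (contact force between any of spent_pack, fresh_pack and charger above 25 N).
It fails at once if a pack is forced: it loads the tray (floor, walls, catch and charger together) with more than 60 N (contact force between any of spent_pack, fresh_pack and tray above 60 N).
It fails at once if a pack in the tray is lifted more than 10 mm off the floor (z of any of spent_pack, fresh_pack in the frame of tray above 0.018 m).
It fails at once if a bystander is moved more than 20 mm (distance of any of spare_pack, screw_dish, caster, wrench, screwdriver, bolt_jar, foam_block from where it was at the start of the episode above 0.02 m).
It also fails if it takes over 59 s, if anything falls off the work surface, if the arm or the gripper's body presses on something with over 40 N, if the wrist force passes 120 N, or if a joint passes its speed limit or range.

## Working session

There is one attempt and no reset: what is moved stays moved. The work goes in short steps, Python scripts to look and compute and a tool call to move; the robot and the scene stay as the last step left them, time stands still between calls to the robot, and variables do not carry over. Pictures are saved under pics/ and viewed, and the job is handed in when it is done.

Besides the shell and the picture viewer there is one more tool, called after ">>>" as name(argument=value, ...) on one line, values as JSON. play_rows: Moves the arm, as the interface text tells. Its arguments: {"type":"object","properties":{"targets":{"type":"array","items":{"type":"array","items":{"type":"number"}}},"grip_force":{"type":"number"}},"required":["targets"]}

```bash
mkdir -p pics; ls; python3 - <<'E'
from station import *
import cv2,numpy as np
print(get_state())
for n in ("top","side"):
    p,d=grab_frame(n); cv2.imwrite(f"pics/{n}0.png",p); np.save(f"{n}0.npy",d)
    c=camera_params(n); print(n,c)
print(camera_params("wrist"))
E
```

```text
pics
{'t': 0.0, 'q': array([ 1.57809944e+00,  3.59387396e-01,  1.10500398e-02, -3.76915073e-04,
       -1.22410104e+00, -2.88074714e-01]), 'qd': array([-0.00072163,  0.00092124,  0.00111692, -0.00177953, -0.00072752,
        0.00067019]), 'joint_efforts': array([-8.63951955e-04, -5.82716918e+01,  2.93047106e+01,  6.99704289e+00,
        6.87337102e-03, -1.72168834e-04]), 'eef_pos': array([0.18694179, 0.64809527, 0.23661368]), 'ee_rot': array([ 3.13991757e+00, -1.26850965e-04, -2.80899855e-01]), 'force': array([-0.00121877,  0.10875365,  0.18681635]), 'moment': array([-0.00857864, -0.00966308, -0.02079727]), 'width': 0.08765485521891404}
top {'camera_matrix': array([[452.91823488,   0.        , 316.64648894],
       [  0.        , 452.91823488, 200.89959476],
       [  0.        ,   0.        ,   1.        ]]), 'extrinsics': array([[ 0.01753674, -0.9997208 , -0.01583624,  0.01997712],
       [ 0.98103606,  0.01414685,  0.19330834, -0.58084518],
       [-0.19303033, -0.01892592,  0.98101024, -1.10471328],
       [ 0.        ,  0.        ,  0.        ,  1.        ]])}
side {'camera_matr
[... 246 characters left out ...]
31522467, -0.58894592,  0.74416134, -0.22916903],
       [-0.36797936,  0.6469396 ,  0.66787749, -0.83068644],
       [ 0.        ,  0.        ,  0.        ,  1.        ]])}
{'camera_matrix': array([[309.70691629,   0.        , 321.74616372],
       [  0.        , 309.70691629, 203.05096576],
       [  0.        ,   0.        ,   1.        ]]), 'hand_eye': array([[-9.67691240e-05,  9.53562335e-01,  3.01195724e-01,
         8.16261855e-02],
       [ 9.99999809e-01, -9.15039188e-05,  6.10977452e-04,
         6.84583141e-04],
       [ 6.10165674e-04,  3.01195726e-01, -9.53562144e-01,
        -1.46560974e-01],
       [ 0.00000000e+00,  0.00000000e+00,  0.00000000e+00,
         1.00000000e+00]])}
```

View pics/top0.png

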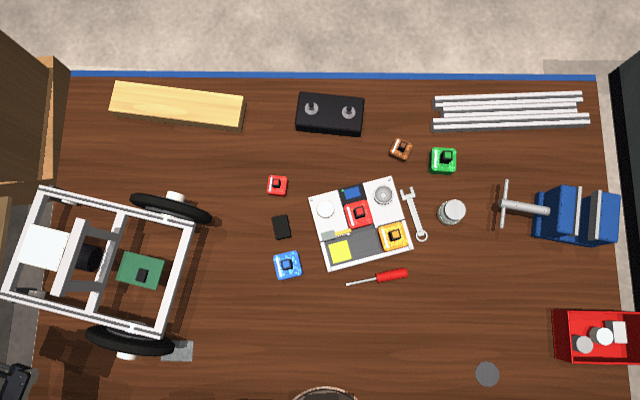

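View pics/side0.png

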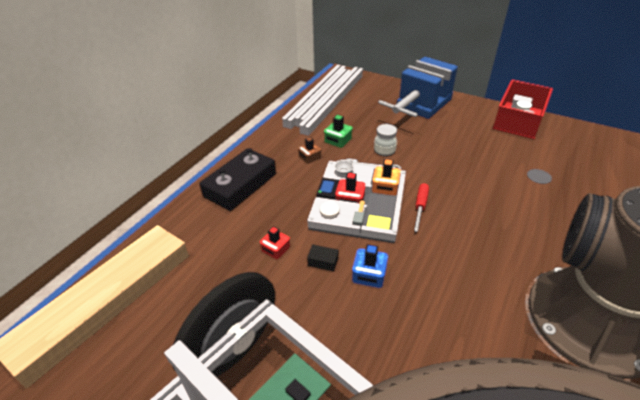

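The top view shows the tray at about (360,224). The red pack is in the bay at (358,213), the orange pack in the right cell at (395,235) and the yellow mark in the left cell at (341,250). The small red pack at (277,185) is a decoy. Next I'll measure the tray's rough pose.

```bash
cat > h.py <<'E'
from station import *
import cv2,numpy as np
from scipy.spatial.transform import Rotation as Rn
def ray_fixed(n,uv):
    c=camera_params(n);K=c["camera_matrix"];E=c["extrinsics"]
    uv=np.atleast_2d(uv).astype(float)
    d=np.c_[(uv[:,0]-K[0,2])/K[0,0],-(uv[:,1]-K[1,2])/K[1,1],-np.ones(len(uv))]
    R=E[:3,:3];return -R.T@E[:3,3],d@R
def ray_wrist(st,uv):
    c=camera_params("wrist");K=c["camera_matrix"];H=c["hand_eye"]
    uv=np.atleast_2d(uv).astype(float)
    a=np.c_[(uv[:,0]-K[0,2])/K[0,0],(uv[:,1]-K[1,2])/K[1,1]]
    r=np.linalg.norm(a,axis=1);s=np.where(r>1e-9,np.sin(r)/np.maximum(r,1e-9),1)
    d=np.c_[a[:,0]*s,-a[:,1]*s,-np.cos(r)]
    R=Rn.from_euler("xyz",st["ee_rot"]).as_matrix()
    return R@H[:3,3]+st["eef_pos"],d@H[:3,:3].T@R.T
def onz(o,d,z):
    return o+d*((z-o[2])/d[:,2])[:,None]
def blobs(m,mina=30):
    n,l,s,c=cv2.connectedComponentsWithStats(m.astype(np.uint8))
    return [(s[i,4],c[i],l==i) for i in range(1,n) if s[i,4]>=mina]
E
python3 - <<'E'
from h import *
p=cv2.imread("pics/top0.png")
h=cv2.cvtColor(p,cv2.COLOR_BGR2HSV)
H,S,V=h[...,0],h[...,1],h[...,2]
roi=np.zeros(H.shape,bool);roi[165:290,260:450]=1
for nm,m,z in (("yellow",(H>24)&(H<34)&(S>150)&(V>150),.008),("orange",(H>12)&(H<24)&(S>180)&(V>150),.044),("red",((H<8)|(H>172))&(S>170)&(V>120),.044),("black",(V<45),.084),("blue",(H>100)&(H<125)&(S>120)&(V>120),.044)):
    for a,c,l in blobs(m&roi):
        o,d=ray_fixed("top",c);print(nm,a,c.round(1),onz(o,d,z).round(4))
        if a>60:
            (cc,sz,an)=cv2.minAreaRect(np.argwhere(l)[:,::-1].astype(np.float32));print("   ",cc,sz,an)
# tray corners by eye
o,d=ray_fixed("top",[[309,197],[394,177],[413,246],[327,271]])
P=onz(o,d,.03);print(P.round(4),P.mean(0), [np.linalg.norm(P[i]-P[i-1]).round(4) for i in range(4)])
E
python3 -c "
import cv2;p=cv2.imread('pics/top0.png')[165:285,280:440];cv2.imwrite('pics/top0c.png',cv2.resize(p,None,fx=5,fy=5,interpolation=2))"
```

```text
red 97 [280.4 188.1] [[0.6156 0.1248 0.044 ]]
    (279.7576904296875, 188.68846130371094) (13.594398498535156, 24.20680046081543) 52.12501525878906
red 50 [355.3 203.5] [[ 0.5777 -0.0707  0.044 ]]
red 152 [363.8 217.9] [[ 0.5403 -0.0923  0.044 ]]
    (364.32904052734375, 217.3629150390625) (17.92337989807129, 31.749034881591797) 29.981637954711914
red 44 [346.5 214.2] [[ 0.5492 -0.0479  0.044 ]]
red 40 [359.1 210.8] [[ 0.5585 -0.0804  0.044 ]]
red 318 [391.8 274.6] [[ 0.3975 -0.1622  0.044 ]]
    (391.7115783691406, 274.55767822265625) (10.39415454864502, 31.378582000732422) 78.69007110595703
black 68 [285.2 231. ] [[0.4982 0.1052 0.084 ]]
    (281.65386962890625, 227.26922607421875) (22.35723876953125, 15.29705810546875) 78.69007110595703
blue 157 [351.8 192.5] [[ 0.6064 -0.0614  0.044 ]]
    (351.80767822265625, 192.46151733398438) (10.086166381835938, 15.523924827575684) 74.74488067626953
blue 424 [288.4 264.8] [[0.4175 0.0979 0.044 ]]
    (287.0882568359375, 264.85296630859375) (25.46623992919922, 25.46623992919922) 75.96376037597656
[[ 5.959e-01  5.010e-02  3.000e-02]
 [ 6.531e-01 -1.737e-01  3.000e-02]
 [ 4.714e-01 -2.195e-01  3.000e-02]
 [ 4.042e-01  2.000e-04  3.000e-02]] [ 0.53114433 -0.08573161  0.03      ] [np.float64(0.1981), np.float64(0.231), np.float64(0.1874), np.float64(0.2298)]
```

View pics/top0c.png

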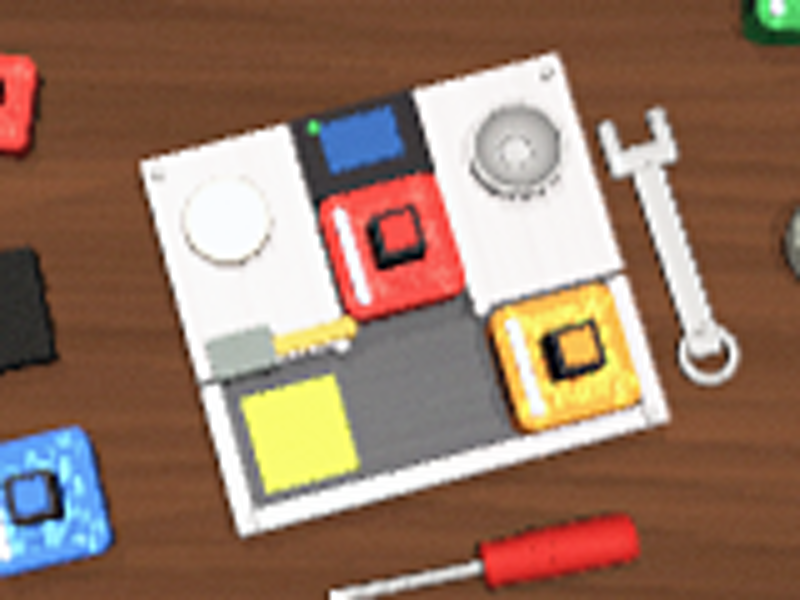

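```bash
python3 - <<'E'
from h import *
d=np.load("top0.npy");v,u=np.mgrid[0:400:4,0:640:4]
uv=np.c_[u.ravel(),v.ravel()];o,r=ray_fixed("top",uv);P=o+r*d[v.ravel(),u.ravel()][:,None]
P=P[(d[v.ravel(),u.ravel()]>0)]
for x in np.arange(.1,.8,.1):
  print(x.round(1),[ (lambda q: round(float(q.max()),2) if len(q) else None)(P[(abs(P[:,0]-x)<.05)&(abs(P[:,1]-y)<.05)][:,2]) for y in np.arange(.8,-.45,-.1)])
E
```

```text
0.1 [None, 0.0, 0.01, 0.01, 0.0, 0.01, 0.0, 0.01, 0.02, 0.01, 0.01, 0.01, 0.01]
0.2 [None, 0.0, 0.34, 0.33, 0.2, 0.01, 0.01, 0.0, 0.0, 0.0, 0.01, 0.01, 0.01]
0.3 [0.12, 0.12, 0.28, 0.28, 0.12, 0.01, 0.0, 0.0, 0.01, 0.01, 0.01, 0.01, 0.01]
0.4 [0.12, 0.18, 0.28, 0.28, 0.14, 0.12, 0.0, 0.08, 0.03, 0.03, 0.03, 0.01, 0.01]
0.5 [None, 0.18, 0.18, 0.28, 0.2, 0.19, 0.0, 0.04, 0.05, 0.09, 0.09, 0.07, 0.07]
0.6 [None, 0.12, 0.12, 0.17, 0.2, 0.01, 0.03, 0.06, 0.05, 0.08, 0.05, 0.08, 0.08]
0.7 [None, 0.0, 0.0, 0.01, 0.0, 0.0, 0.0, 0.03, 0.01, 0.01, 0.06, 0.08, 0.01]
```

>>> play_rows(targets=[[0,0,0,0,0,0.06,1],[0,0,0,0,0,0.06,1],[0,0,0,0,0,0.05,1],[0,0,-0.08,0.025,-0.055,0,1],[0,0,-0.08,0.025,-0.055,0,1],[0,0,-0.08,0.025,-0.055,0,1],[0,0,-0.08,0.025,-0.055,0,1],[0,0,-0.08,0.025,-0.055,0,1],[0,0,-0.08,0.025,-0.055,0,1],[0,0,-0.08,0.025,-0.055,0,1]])

```text
t: 1.35
eef_pos: [0.3625, 0.2522, 0.4049]
ee_rot: [3.13, -0.001, -0.853]
force: [1.4, 0.0, 0.3]
width: 0.0877
```

>>> play_rows(targets=[[0,0,-0.06,0.02,-0.05,-0.015,1],[0,0,-0.06,0.02,-0.05,-0.015,1],[0,0,-0.06,0.02,-0.05,-0.02,1],[0,0,-0.06,0.02,-0.05,-0.03,1],[0,0,-0.06,0.02,-0.05,-0.03,1],[0,0,-0.06,0.02,-0.05,-0.035,1],[0,0,-0.06,0.018,-0.045,-0.04,1],[0,0,-0.06,0,0,-0.03,1],[0,0,0,0,0,0,1]])

```text
t: 2.48
eef_pos: [0.4987, -0.1036, 0.1873]
ee_rot: [3.132, 0.0, -1.354]
force: [-0.1, 0.6, 0.4]
width: 0.0879
```

```bash
python3 - <<'E'
from h import *
import pickle
s=get_state();p,d=grab_frame("wrist");cv2.imwrite("pics/w1.png",p);pickle.dump((s,d),open("w1.pkl","wb"));print(s["eef_pos"],s["ee_rot"],np.abs(s["qd"]).max())
E
```

```text
[ 0.4986701  -0.10358093  0.18725241] [ 3.13219968e+00  2.93046082e-04 -1.35448769e+00] 0.04513820882733483
```

View pics/w1.png

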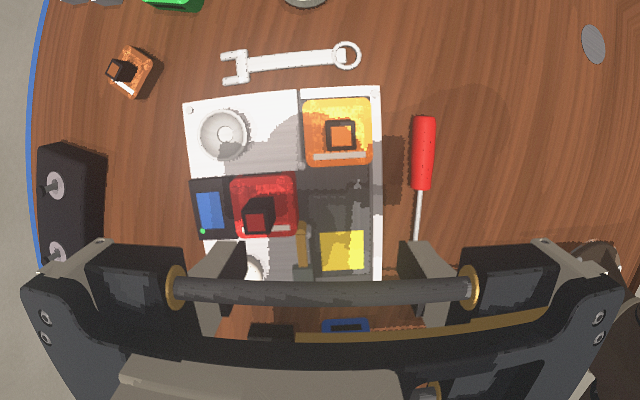

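The wrist view shows the orange post at (340,135), the red post at about (258,215), the yellow mark at (342,250) and the tray corners at (184,103), (380,86) and (381,280).

```bash
python3 - <<'E'
from h import *
import pickle
s,dep=pickle.load(open("w1.pkl","rb"));p=cv2.imread("pics/w1.png")
h=cv2.cvtColor(p,cv2.COLOR_BGR2HSV);H,S,V=h[...,0].astype(int),h[...,1],h[...,2]
def roi(x0,x1,y0,y1):
    m=np.zeros(H.shape,bool);m[y0:y1,x0:x1]=1;return m
for nm,m,z in (("yellow",(H>24)&(H<34)&(S>150)&(V>110)&roi(310,375,225,275),.008),
  ("orange body",(H>10)&(H<24)&(S>120)&(V>120)&roi(300,376,92,170),.044),
  ("orange post",(H>5)&(H<24)&(S>120)&(V>60)&roi(328,354,122,148),.084),
  ("red post",((H<8)|(H>172))&(S>120)&(V>30)&roi(240,280,195,240),.084),
  ("red body",((H<8)|(H>172))&(S>120)&(V>60)&roi(220,305,165,245),.044)):
    for a,c,l in blobs(m,60):
        pts=np.argwhere(l)[:,::-1]
        o,d=ray_wrist(s,pts);P=onz(o,d,z)[:,:2]
        (cc,sz,an)=cv2.minAreaRect((P*1000).astype(np.float32))
        print(nm,a,c.round(1),"mean",P.mean(0).round(4),"rect",np.round(cc,1),np.round(sz,1),round(an,1),"depth",np.median(dep[l]).round(3))
o,d=ray_wrist(s,[[184,103],[380,86],[381,280]]);P=onz(o,d,.03);print(P.round(4))
cv2.imwrite("pics/w1c.png",cv2.resize(p[80:285,175:390],None,fx=3.5,fy=2.9*3.5/2.9,interpolation=2)[:600])
E
```

```text
yellow 95 [341.8 253.6] mean [ 0.4556 -0.0278] rect [451.  -25.8] [17.1 34. ] 59.2 depth 0.36
orange body 577 [315.9 128.9] mean [ 0.5156 -0.1642] rect [ 509.8 -160.3] [29.2 45.8] 20.0 depth 0.281
orange body 445 [364.  143.2] mean [ 0.4686 -0.161 ] rect [ 469.9 -161.4] [50.4 24.8] 86.0 depth 0.287
orange body 372 [340.9 135.8] mean [ 0.4915 -0.163 ] rect [ 491.1 -163. ] [18.8 19.2] 17.8 depth 0.245
orange body 92 [355.4 145.9] mean [ 0.476  -0.1567] rect [ 481.4 -157.5] [23.9 13.8] 18.8 depth 0.288
orange post 412 [340.7 136. ] mean [ 0.4952 -0.1656] rect [ 495.  -165.9] [16.8 16.9] 17.4 depth 0.245
red post 505 [259.8 215.8] mean [ 0.5482 -0.0841] rect [548.8 -83.4] [35.7 40.5] 10.0 depth 0.306
red post 306 [255.1 222.1] mean [ 0.5513 -0.0776] rect [551.3 -77.6] [16.2 16.4] 17.6 depth 0.266
red body 2690 [267.  200.3] mean [ 0.5485 -0.0858] rect [550.6 -79.9] [67.7 66.8] 15.9 depth 0.302
red body 306 [255.1 222.1] mean [ 0.5567 -0.0607] rect [556.7 -60.6] [18.8 19. ] 17.6 depth 0.266
[[ 0.6548 -0.1657  0.03  ]
 [ 0.464  -0.2192  0.03  ]
 [ 0.4065 -0.0136  0.03  ]]
```

View pics/w1c.png

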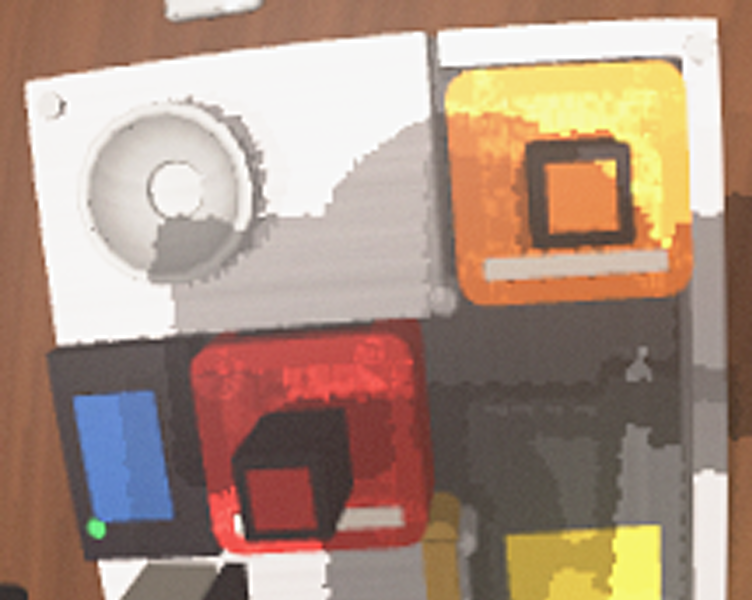

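>>> play_rows(targets=[[0.005,0,0.03,0.027,0.013,-0.02,1],[0.005,0,0.03,0.026,0.013,-0.02,1],[0,0,0,0,0,-0.02,1],[0,0,0,0,0,0,1]])

```text
t: 3.02
eef_pos: [0.5587, -0.0734, 0.1358]
ee_rot: [-3.134, 0.007, -1.279]
force: [-0.5, 0.3, 1.0]
width: 0.0873
```

>>> play_rows(targets=[[-0.003,0,-0.015,-0.007,-0.004,-0.03,1],[0,0,0,0,0,-0.025,1],[0,0,0,0,0,-0.015,1],[0,0,0,0,0,0,1]])

```text
t: 3.52
eef_pos: [0.5566, -0.0753, 0.0728]
ee_rot: [-3.123, 0.001, -1.287]
force: [0.5, -0.1, 0.3]
width: 0.0876
```

>>> play_rows(targets=[[-0.005,0.017,-0.008,-0.005,-0.003,-0.008,1],[0,0,0,0,0,-0.002,1],[0,0,0,0,0,0,1]])

```text
t: 3.9
eef_pos: [0.553, -0.0782, 0.0648]
ee_rot: [-3.138, 0.0, -1.295]
force: [0.0, -0.1, -0.1]
width: 0.0875
```

```bash
python3 - <<'E'
from h import *
s=get_state();p,d=grab_frame("wrist");cv2.imwrite("pics/w2.png",p);print(s["eef_pos"],s["ee_rot"],s["force"],np.abs(s["qd"]).max())
E
```

```text
[ 0.55296858 -0.07821778  0.06483509] [-3.13795590e+00  1.66682238e-04 -1.29468115e+00] [ 0.03053642 -0.05055727 -0.06798167] 0.007949872824462188
```

View pics/w2.png

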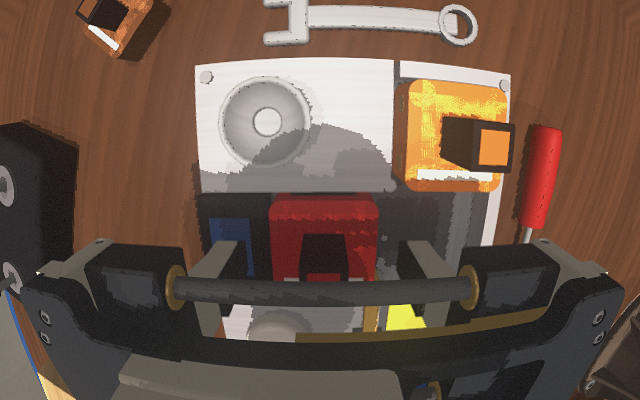

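>>> play_rows(targets=[[0,0,0,-0.003,-0.001,-0.001,1],[0,0,0,0,0,0,0.5],[0,0,0,0,0,0,0.3],[0,0,0,0,0,0,0.2],[0,0,0,0,0,0,0.2]], grip_force=5)

```text
t: 4.58
eef_pos: [0.5499, -0.0793, 0.0642]
ee_rot: [-3.137, 0.0, -1.295]
force: [0.0, 0.4, -0.3]
width: 0.053
```

>>> play_rows(targets=[[0,0,0,0,0,0,0.1],[0,0,0,0,0,0,0.1],[0,0,0,0,0,0,0.1],[0,0,0,0,0,0,0.1],[0,0,0,0,0,0,0.1]])

```text
t: 5.2
eef_pos: [0.5516, -0.0793, 0.0646]
ee_rot: [-3.135, -0.001, -1.294]
force: [1.6, -1.0, -0.0]
width: 0.0238
```

>>> play_rows(targets=[[0,0,0,0,0,0,0],[0,0,0,0,0,0,0],[0,0,0,-0.004,-0.001,0,0],[0,0,0,-0.006,-0.002,0,0],[0,0,0,-0.006,-0.002,0,0]], grip_force=35)

```text
t: 5.82
eef_pos: [0.536, -0.0843, 0.0647]
ee_rot: [-3.132, -0.001, -1.294]
force: [2.7, 3.2, -1.6]
width: 0.0238
```

>>> play_rows(targets=[[0,0,0,-0.0115,-0.003,0,0],[0,0,0,-0.0115,-0.003,0,0],[0,0,0,-0.0115,-0.003,0,0]])

```text
t: 6.2
eef_pos: [0.4988, -0.0945, 0.0647]
ee_rot: [-3.133, -0.002, -1.294]
force: [2.8, -2.9, -1.7]
width: 0.0242
```

>>> play_rows(targets=[[0,0,0,-0.01,-0.003,0,0],[0,0,0,-0.008,-0.003,0,0],[0,0,0,-0.003,-0.001,0,0],[0,0,0,0,0,0,0]])

```text
t: 6.7
eef_pos: [0.4754, -0.1015, 0.0648]
ee_rot: [-3.132, -0.001, -1.295]
force: [0.9, 0.8, -5.2]
width: 0.0237
```

```bash
python3 - <<'E'
from h import *
s=get_state();p,d=grab_frame("wrist");cv2.imwrite("pics/w3.png",p);print(s["eef_pos"],s["ee_rot"],s["force"],np.abs(s["qd"]).max())
p,d=grab_frame("top");cv2.imwrite('pics/top3c.png',cv2.resize(p[165:285,280:440],None,fx=5,fy=5,interpolation=2))
E
```

```text
[ 0.47538472 -0.1014894   0.06481363] [-3.13211830e+00 -5.00177245e-04 -1.29453897e+00] [ 0.86579325  0.82888511 -5.1731397 ] 0.002817620688708729
```

View pics/w3.png

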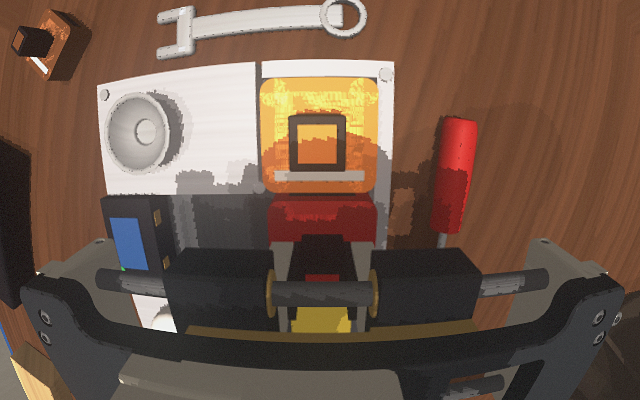

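View pics/top3c.png

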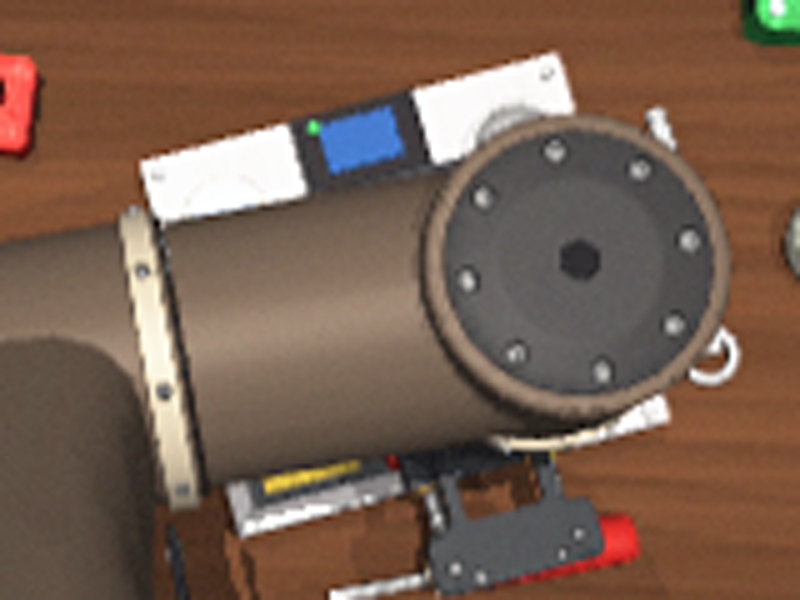

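>>> play_rows(targets=[[0,0,0,-0.002,0.007,-0.001,0],[0,0,0,-0.003,0.01,0,0],[0,0,0,-0.003,0.01,0,0]])

```text
t: 7.18
eef_pos: [0.4678, -0.0745, 0.0647]
ee_rot: [-3.134, -0.002, -1.294]
force: [2.1, -1.1, -0.0]
width: 0.024
```

>>> play_rows(targets=[[0,0,0,-0.003,0.01,0,0],[0,0,0,-0.003,0.01,0,0],[0,0,0,-0.003,0.01,0,0],[0,0,0,-0.002,0.007,0,0]])

```text
t: 7.68
eef_pos: [0.4563, -0.0342, 0.0647]
ee_rot: [-3.133, -0.002, -1.293]
force: [2.0, -1.2, -0.2]
width: 0.024
```

>>> play_rows(targets=[[0,0,0,0,0,0,0.3],[0,0,0,0,0,0,0.6],[0,0,0,0,0,0,1],[0,0,0,0,0,0,1],[0,0,0,0,0,0.03,1],[0,0,0,0,0,0.04,1],[0,0,0,0.015,-0.05,0.03,1],[0,0,0,0.01,-0.04,0.02,1],[0,0,0,0,0,0,1]])

```text
t: 8.8
eef_pos: [0.4797, -0.1272, 0.188]
ee_rot: [-3.137, -0.003, -1.292]
force: [-0.1, 0.8, -1.3]
width: 0.0876
```

```bash
python3 - <<'E'
from h import *
import pickle
s=get_state();p,d=grab_frame("wrist");cv2.imwrite("pics/w4.png",p);pickle.dump((s,d),open("w4.pkl","wb"));print(s["eef_pos"],s["ee_rot"],s["force"],np.abs(s["qd"]).max(),s["width"])
q=cv2.imread("pics/top0.png");h=cv2.cvtColor(q,cv2.COLOR_BGR2HSV);H,S,V=[h[...,i].astype(int) for i in range(3)]
m=(H>22)&(H<36)&(S>110)&(V>120);m[:237]=0;m[266:]=0;m[:,:325]=0;m[:,356:]=0
for a,c,l in blobs(m):
    o,r=ray_fixed("top",np.argwhere(l)[:,::-1]);P=onz(o,r,.008)[:,:2];print(a,c,P.mean(0),cv2.minAreaRect((P*1000).astype(np.float32)))
E
```

```text
[ 0.47974937 -0.12724703  0.1880004 ] [-3.13702361 -0.00336297 -1.29170579] [-0.10890606  0.78574738 -1.29816741] 0.036477970228942974 0.08760311142612189
382 [339.56806283 251.2591623 ] [ 0.45675507 -0.03208766] ((456.8046569824219, -31.956172943115234), (50.9066276550293, 51.00127029418945), 16.16590118408203)
```

View pics/w4.png

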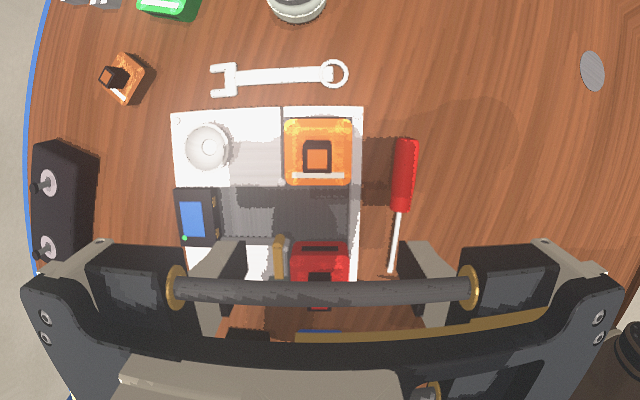

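The red pack is in the marked cell at (320,265), about 2 mm from the mark I measured earlier. Now I'll locate the orange post at (317,157).

```bash
python3 - <<'E'
from h import *
import pickle
s,dep=pickle.load(open("w4.pkl","rb"));p=cv2.imread("pics/w4.png")
h=cv2.cvtColor(p,cv2.COLOR_BGR2HSV);H,S,V=h[...,0].astype(int),h[...,1],h[...,2]
m=(H>3)&(H<24)&(S>110)&(V>50);r=np.zeros_like(m);r[141:175,302:334]=1
for a,c,l in blobs(m&r,40):
    o,d=ray_wrist(s,np.argwhere(l)[:,::-1]);P=onz(o,d,.084)[:,:2];print(a,c,P.mean(0).round(4),cv2.minAreaRect((P*1000).astype(np.float32)),np.median(dep[l]))
cor=np.array([[172,113],[362,106]]);o,d=ray_wrist(s,cor);print(onz(o,d,.03))
E
```

```text
95 [331.95789474 155.70526316] [ 0.4838 -0.1717] ((484.0792236328125, -171.29165649414062), (2.4324092864990234, 24.889524459838867), 16.400461196899414) 0.2887108
421 [316.96437055 158.59619952] [ 0.4949 -0.166 ] ((494.8309631347656, -165.6654510498047), (16.449996948242188, 16.638490676879883), 15.895514488220215) 0.2512485
[[ 0.65485085 -0.16610348  0.03      ]
 [ 0.46582238 -0.22020149  0.03      ]]
```

>>> play_rows(targets=[[0,0,0,0.008,-0.02,-0.02,1],[0,0,0,0.007,-0.018,-0.03,1],[0,0,0,0,0,-0.015,1],[0,0,0,0,0,0,1],[0,0,0,0,0,0,1]])

```text
t: 9.48
eef_pos: [0.4914, -0.1626, 0.118]
ee_rot: [3.141, -0.0, -1.291]
force: [0.6, 0.7, 0.0]
width: 0.0882
```

>>> play_rows(targets=[[0,0,0,0.0035,-0.0035,-0.02,1],[0,0,0,0,0,-0.02,1],[0,0,0,0,0,-0.013,1],[0,0,0,0,0,0,1]])

```text
t: 9.98
eef_pos: [0.4969, -0.1645, 0.0668]
ee_rot: [-3.137, -0.002, -1.288]
force: [-0.0, 0.0, 1.0]
width: 0.0878
```

>>> play_rows(targets=[[0,0,-0.004,-0.002,-0.0015,-0.002,1],[0,0,0,0,0,0,0.5],[0,0,0,0,0,0,0.3],[0,0,0,0,0,0,0.1],[0,0,0,0,0,0,0.1],[0,0,0,0,0,0,0.1],[0,0,0,0,0,0,0.1],[0,0,0,0,0,0,0.1],[0,0,0,0,0,0,0.1]], grip_force=5)

```text
t: 11.1
eef_pos: [0.4961, -0.166, 0.067]
ee_rot: [-3.134, -0.003, -1.291]
force: [0.3, -0.1, 0.3]
width: 0.0241
```

>>> play_rows(targets=[[0,0,0,0,0,-0.001,0],[0,0,0,0,0,0,0],[0,0,0,-0.0025,0.009,0,0],[0,0,0,-0.003,0.01,0,0],[0,0,0,-0.003,0.01,0,0]], grip_force=35)

```text
t: 11.72
eef_pos: [0.4874, -0.136, 0.0671]
ee_rot: [-3.134, -0.004, -1.292]
force: [1.1, -2.0, -0.2]
width: 0.0239
```

>>> play_rows(targets=[[0,0,0,-0.003,0.01,0,0],[0,0,0,-0.003,0.01,0,0],[0,0,0,-0.003,0.01,0,0],[0,0,0,-0.001,0.004,0,0],[0,0,0,0,0,0,0]])

```text
t: 12.35
eef_pos: [0.476, -0.0983, 0.067]
ee_rot: [-3.134, -0.004, -1.29]
force: [-0.2, -0.7, 0.2]
width: 0.024
```

```bash
python3 - <<'E'
from h import *
import pickle
s=get_state();p,d=grab_frame("wrist");cv2.imwrite("pics/w5.png",p);print(s["eef_pos"],s["ee_rot"],s["force"],np.abs(s["qd"]).max(),s["width"])
E
```

```text
[ 0.47604266 -0.09826296  0.06703945] [-3.13403535 -0.00364426 -1.28950621] [-0.15241652 -0.70810263  0.15412568] 0.004959681666308655 0.023974186403085036
```

View pics/w5.png

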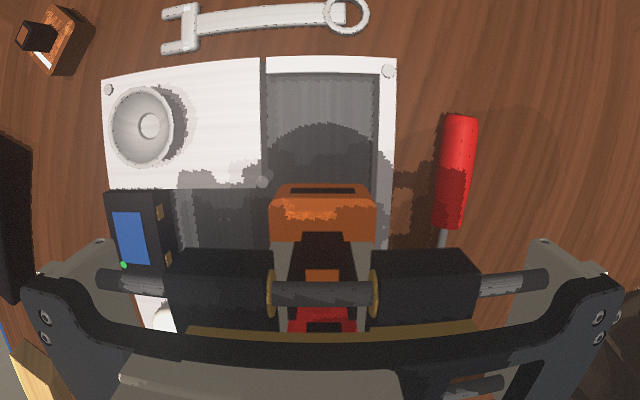

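```bash
python3 - <<'E'
from h import *
s=get_state();p=cv2.imread("pics/w5.png")
cv2.imwrite("pics/w5c.png",cv2.resize(p[165:225,160:390],None,fx=3.4,fy=6.8,interpolation=2))
th=.28;e=np.array([[np.cos(th),np.sin(th)],[-np.sin(th),np.cos(th)]]);O=np.array([.4762,-.0995])
for uv,z in (([[285,184],[300,184],[360,184]],.044),([[180,189],[200,189],[240,189],[250,189]],.03),([[380,73],[270,73]],.03)):
    o,d=ray_wrist(s,uv);print(((onz(o,d,z)[:,:2]-O)@e.T*1000).round(1).tolist())
E
```

```text
[[20.9, -38.8], [12.4, -38.8], [-21.6, -38.9]]
[[94.0, -32.6], [79.1, -32.5], [51.6, -32.3], [45.1, -32.2]]
[[-33.9, -103.2], [30.6, -102.9]]
```

View pics/w5c.png

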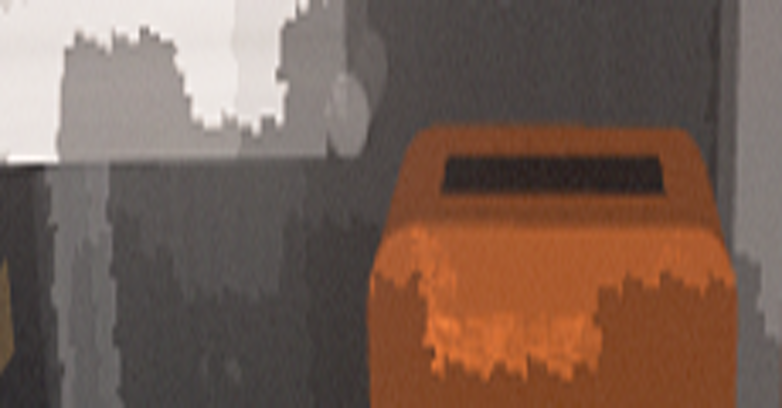

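```bash
python3 - <<'E'
from h import *
s=get_state()
th=.28;e=np.array([[np.cos(th),np.sin(th)],[-np.sin(th),np.cos(th)]]);O=np.array([.4762,-.0995])
for uv,z in (([[295,183.5],[355,183.5]],.008),([[295,198],[355,198]],.044),([[200,188.5],[240,188]],.03)):
    o,d=ray_wrist(s,uv);print(((onz(o,d,z)[:,:2]-O)@e.T*1000).round(1).tolist())
print((s["eef_pos"][:2]-O)@e.T)
E
```

```text
[[18.6, -30.3], [-22.5, -30.4]]
[[15.4, -30.5], [-19.0, -30.6]]
[[79.1, -32.8], [51.6, -32.9]]
[0.00022654 0.001105  ]
```

>>> play_rows(targets=[[0,0,0,0.0003,-0.001,0,0],[0,0,0.005,0.003,0.0008,0,0],[0,0,0,0.005,0.0014,0,0],[0,0,0,0.005,0.0014,0,0]])

```text
t: 12.9
eef_pos: [0.4887, -0.0968, 0.067]
ee_rot: [-3.137, -0.003, -1.286]
force: [-5.8, -3.6, 8.8]
width: 0.0237
```

>>> play_rows(targets=[[0,0,0,0.006,0.0017,0.0003,0],[0,0,0,0.006,0.0017,0,0],[0,0,0,0.006,0.0017,0,0]])

```text
t: 13.28
eef_pos: [0.5037, -0.0928, 0.0672]
ee_rot: [3.138, -0.003, -1.287]
force: [-8.6, 0.9, 11.4]
width: 0.0238
```

>>> play_rows(targets=[[-0.002,0.006,0,0.004,0.001,0.001,0],[0,0,0,0.006,0.0017,0,0]])

```text
t: 13.52
eef_pos: [0.5121, -0.0903, 0.0675]
ee_rot: [3.127, -0.002, -1.288]
force: [-8.4, 0.1, 12.2]
width: 0.0241
```

>>> play_rows(targets=[[0.004,-0.014,0,0.003,0.001,0.0003,0],[0,0,0,0.005,0.0014,0,0]])

```text
t: 13.78
eef_pos: [0.5197, -0.0881, 0.0671]
ee_rot: [3.14, -0.002, -1.288]
force: [-6.2, 0.2, 8.2]
width: 0.0238
```

>>> play_rows(targets=[[0.001,-0.004,0,0.004,0.0012,0.0003,0],[0,0,0,0.005,0.0014,0,0],[0,0,0,0.005,0.0014,0,0]])

```text
t: 14.15
eef_pos: [0.5334, -0.0842, 0.0671]
ee_rot: [-3.141, -0.002, -1.289]
force: [-6.2, -0.6, 3.0]
width: 0.0239
```

>>> play_rows(targets=[[0,0,0,0.005,0.0014,0,0],[0,0,0,0.005,0.0014,0,0],[0,0,0,0.003,0.0009,0,0]])

```text
t: 14.52
eef_pos: [0.5476, -0.0801, 0.0671]
ee_rot: [-3.14, -0.002, -1.289]
force: [-1.3, -0.5, -0.7]
width: 0.0238
```

>>> play_rows(targets=[[0,0,0,0.001,0.0003,0,0],[0,0,0,0.001,0.0003,0,0]])

```text
t: 14.78
eef_pos: [0.5512, -0.079, 0.067]
ee_rot: [-3.138, -0.002, -1.289]
force: [-0.1, 0.9, -1.6]
width: 0.0239
```

>>> play_rows(targets=[[0,0,0,0.0005,0.0001,0,0]])

```text
t: 14.9
eef_pos: [0.552, -0.0788, 0.067]
ee_rot: [-3.137, -0.002, -1.289]
force: [-1.8, -0.1, 0.3]
width: 0.0239
```

>>> play_rows(targets=[[0,0,0,0.0005,0.0001,0,0]])

```text
t: 15.02
eef_pos: [0.5524, -0.0787, 0.067]
ee_rot: [-3.137, -0.002, -1.289]
force: [-0.2, 0.8, -1.7]
width: 0.0239
```

>>> play_rows(targets=[[0,0,0,0.0005,0.0001,0,0]])

```text
t: 15.15
eef_pos: [0.5529, -0.0785, 0.067]
ee_rot: [-3.137, -0.002, -1.289]
force: [-1.7, -0.2, -1.9]
width: 0.0237
```

>>> play_rows(targets=[[0,0,0,0.0005,0.0001,0,0]])

```text
t: 15.28
eef_pos: [0.5534, -0.0784, 0.067]
ee_rot: [-3.137, -0.002, -1.289]
force: [-2.1, 1.0, -1.0]
width: 0.0235
```

>>> play_rows(targets=[[0,0,0,0.0005,0.0001,0,0]])

```text
t: 15.4
eef_pos: [0.5534, -0.0784, 0.067]
ee_rot: [-3.138, -0.002, -1.289]
force: [-4.2, -0.4, 1.9]
width: 0.0237
```

>>> play_rows(targets=[[0,0,0,0.001,0.0003,0,0]])

```text
t: 15.52
eef_pos: [0.5535, -0.0784, 0.0671]
ee_rot: [-3.14, -0.001, -1.289]
force: [-6.9, -1.3, 4.9]
width: 0.0237
```

>>> play_rows(targets=[[0,0,0,0.0014,0.0004,0,0]])

```text
t: 15.65
eef_pos: [0.5536, -0.0784, 0.0671]
ee_rot: [3.141, -0.001, -1.289]
force: [-7.7, -0.1, 5.9]
width: 0.0242
```

>>> play_rows(targets=[[0,0,0,0.002,0.0006,0,0]])

```text
t: 15.78
eef_pos: [0.5537, -0.0783, 0.0672]
ee_rot: [3.137, -0.001, -1.29]
force: [-9.6, -0.8, 8.3]
width: 0.0238
```

>>> play_rows(targets=[[0,0,0,0.0026,0.0007,0.0002,0]])

```text
t: 15.9
eef_pos: [0.5538, -0.0783, 0.0674]
ee_rot: [3.133, -0.001, -1.29]
force: [-10.7, -0.3, 7.8]
width: 0.0239
```

>>> play_rows(targets=[[0,0,0,0.0033,0.0009,0.0002,0]])

```text
t: 16.02
eef_pos: [0.554, -0.0783, 0.0675]
ee_rot: [3.127, -0.0, -1.291]
force: [-13.6, -1.8, 12.2]
width: 0.0237
```

>>> play_rows(targets=[[0,0,0,0.0031,0.0009,0.0002,0],[0,0,0,0.0031,0.0009,0.0002,0]])

```text
t: 16.27
eef_pos: [0.5543, -0.0782, 0.0678]
ee_rot: [3.116, 0.001, -1.292]
force: [-12.1, -0.6, 8.2]
width: 0.0235
```

>>> play_rows(targets=[[0,0,0,0.0031,0.0009,0.0001,0],[0,0,0,0.0031,0.0009,0.0001,0],[0,0,0,0.0031,0.0009,0.0001,0]])

```text
t: 16.65
eef_pos: [0.5548, -0.0781, 0.0683]
ee_rot: [3.1, 0.002, -1.293]
force: [-12.2, -0.2, 8.9]
width: 0.0239
```

>>> play_rows(targets=[[0.002,-0.008,0,0.0031,0.0009,0.0008,0]])

```text
t: 16.77
eef_pos: [0.5548, -0.0781, 0.0684]
ee_rot: [3.102, 0.003, -1.294]
force: [-7.7, -2.9, -2.9]
width: 0.0236
```

>>> play_rows(targets=[[0.002,-0.008,0,0.0042,0.0012,0.0006,0]])

```text
t: 16.9
eef_pos: [0.5548, -0.0781, 0.0683]
ee_rot: [3.102, 0.003, -1.294]
force: [-14.8, -1.7, 9.9]
width: 0.0237
```

>>> play_rows(targets=[[0.002,-0.008,0,0.0038,0.0011,0.0007,0],[0.002,-0.008,0,0.0038,0.0011,0.0007,0]])

```text
t: 17.15
eef_pos: [0.5547, -0.0781, 0.0683]
ee_rot: [3.104, 0.004, -1.296]
force: [-10.9, -2.6, 4.9]
width: 0.0236
```

>>> play_rows(targets=[[0.002,-0.008,0,0.0042,0.0012,0.0007,0],[0.002,-0.008,0,0.0042,0.0012,0.0007,0],[0.002,-0.008,0,0.0042,0.0012,0.0007,0]])

```text
t: 17.52
eef_pos: [0.5547, -0.0781, 0.0682]
ee_rot: [3.105, 0.005, -1.298]
force: [-11.8, -2.3, 6.5]
width: 0.0242
```

```bash
python3 - <<'E'
from h import *
s=get_state();print(s["force"],s["ee_rot"])
for n in("side","wrist"):
    p,d=grab_frame(n)
    q=cv2.resize(p[150:250,290:420],None,fx=6,fy=6,interpolation=2) if n=="side" else p
    cv2.imwrite(f"pics/{n}6.png",q)
print(get_state()["force"])
E
```

```text
[-11.83517626  -2.33354277   6.47213853] [ 3.10454939  0.00518372 -1.29767548]
[-12.0297792   -2.00549407   6.94605302]
```

View pics/side6.png

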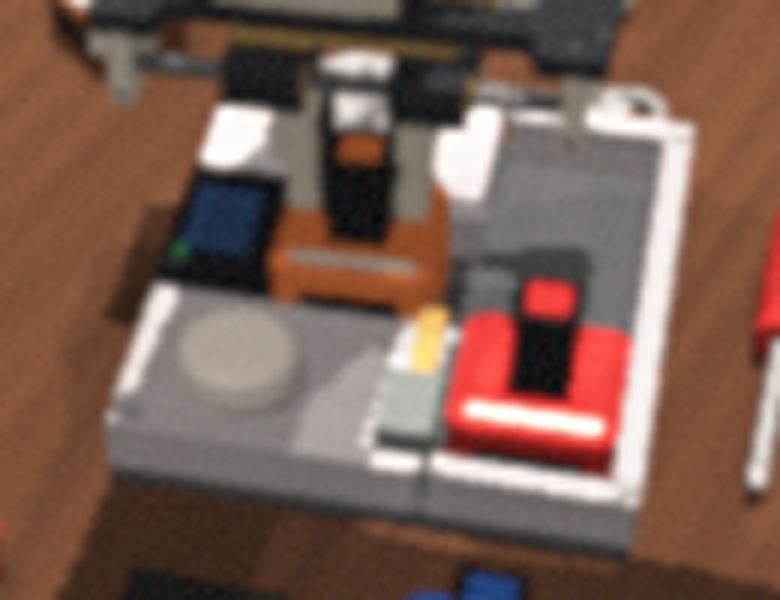

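View pics/wrist6.png

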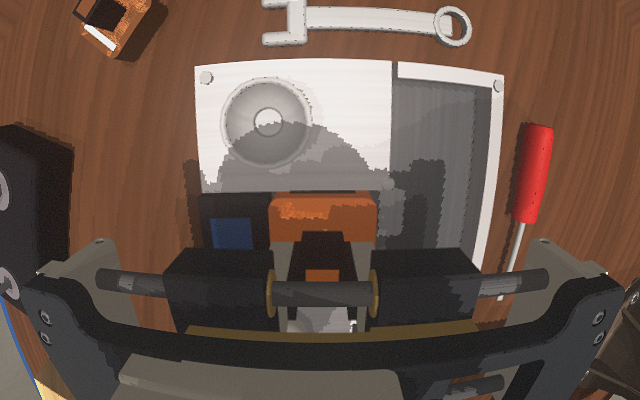

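>>> play_rows(targets=[[0.002,-0.008,0,0.0046,0.0013,0.0009,0],[0.002,-0.008,0,0.005,0.0014,0.001,0],[0.002,-0.008,0,0.005,0.0014,0.001,0],[0.002,-0.008,0,0.005,0.0014,0.001,0]])

```text
t: 18.12
eef_pos: [0.5549, -0.0781, 0.0684]
ee_rot: [3.1, 0.007, -1.3]
force: [-13.7, -2.7, 6.4]
width: 0.0239
```

Pressed at about 13–14 N. Now I'll relax the push and release.

>>> play_rows(targets=[[0,0,0,0.001,0.0003,0,0],[0,0,0,0,0,0,0],[0,0,0,0,0,0,0]], grip_force=15)

```text
t: 18.5
eef_pos: [0.5547, -0.0783, 0.0684]
ee_rot: [3.098, 0.007, -1.3]
force: [-3.0, 0.8, 0.4]
width: 0.0235
```

>>> play_rows(targets=[[0,0,0,0,0,0,0.3],[0,0,0,0,0,0,0.6],[0,0,0,0,0,0,1],[0,0,0,0,0,0,1],[0,0,0,0,0,0,1]], grip_force=5)

```text
t: 19.12
eef_pos: [0.5577, -0.0778, 0.0692]
ee_rot: [3.104, 0.006, -1.299]
force: [0.2, -0.1, 0.2]
width: 0.0604
```

>>> play_rows(targets=[[0,0,0,-0.002,0,0,1],[0,0,0,0,0,0,1],[0.003,-0.012,0,0,0,0.03,1],[0.003,-0.012,0,0,0,0.04,1],[0.003,-0.012,0,-0.02,-0.01,0.04,1],[0,0,0,-0.02,-0.03,0.02,1],[0,0,0,0,0,0,1],[0,0,0,0,0,0,1]])

```text
t: 20.12
eef_pos: [0.514, -0.1186, 0.2028]
ee_rot: [-3.142, 0.005, -1.298]
force: [-0.2, 0.1, -0.2]
width: 0.0876
```

```bash
python3 - <<'E'
from h import *
import pickle
s=get_state();p,d=grab_frame("wrist");cv2.imwrite("pics/w7.png",p);pickle.dump((s,d),open("w7.pkl","wb"));print(s["eef_pos"],s["ee_rot"],s["force"],np.abs(s["qd"]).max(),s["width"])
p,d=grab_frame("side");cv2.imwrite("pics/side7.png",cv2.resize(p[150:250,290:420],None,fx=6,fy=6,interpolation=2))
E
```

```text
[ 0.51395289 -0.11859726  0.20276918] [-3.14152792  0.00482781 -1.29818548] [-0.17064521  0.1144767  -0.16547928] 0.012084066917268443 0.08757015015398499
```

View pics/w7.png

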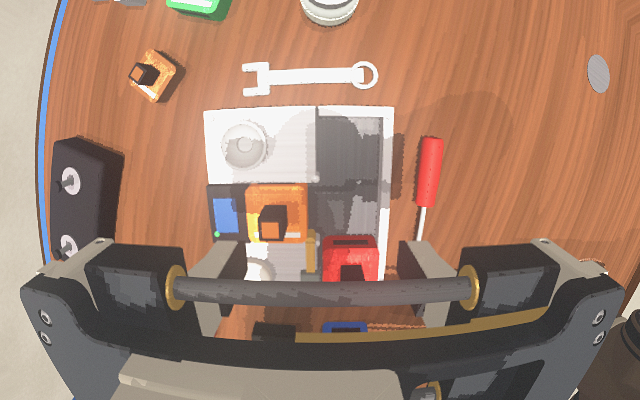

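View pics/side7.png

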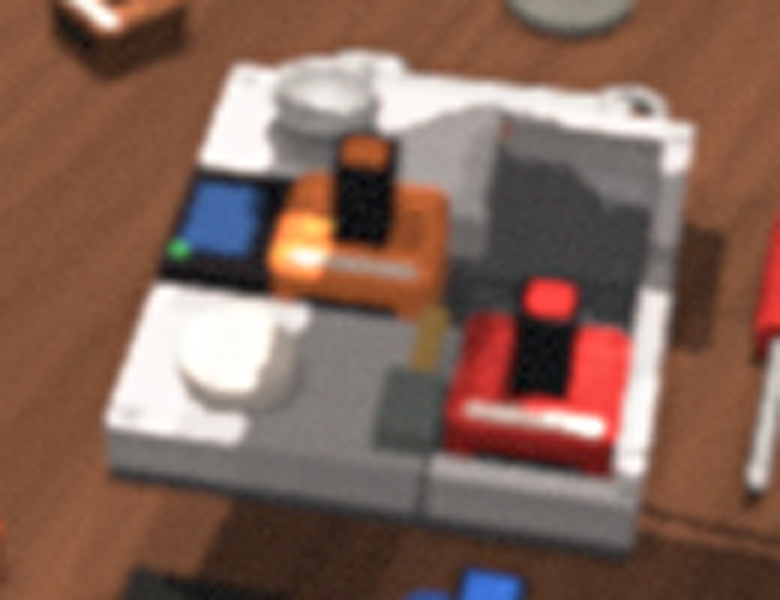

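```bash
python3 - <<'E'
from h import *
import pickle
s,dep=pickle.load(open("w7.pkl","rb"));p=cv2.imread("pics/w7.png")
h=cv2.cvtColor(p,cv2.COLOR_BGR2HSV);H,S,V=h[...,0].astype(int),h[...,1],h[...,2]
m=(H>3)&(H<24)&(S>110)&(V>50);r=np.zeros_like(m);r[218:240,258:288]=1
th=.28;e=np.array([[np.cos(th),np.sin(th)],[-np.sin(th),np.cos(th)]]);O=np.array([.4762,-.0993])
for a,c,l in blobs(m&r,40):
    o,d=ray_wrist(s,np.argwhere(l)[:,::-1]);P=onz(o,d,.084)[:,:2];print(a,c,P.mean(0).round(4),(P.mean(0)-O)@e.T*1000,cv2.minAreaRect((P*1000).astype(np.float32)),np.median(dep[l]))
print("red before",(np.array([.5513,-.0776])-O)@e.T*1000)
a=cv2.resize(p[170:285,195:390],None,fx=4,fy=4,interpolation=2)
cv2.imwrite("pics/w7c.png",a)
q=cv2.imread("pics/side0.png");cv2.imwrite("pics/side0c.png",cv2.resize(q[150:250,290:420],None,fx=6,fy=6,interpolation=2))
E
```

```text
296 [269.72635135 229.87837838] [ 0.5527 -0.0781] [79.36145839 -0.79369191] ((552.6776733398438, -77.92491912841797), (16.621665954589844, 16.302900314331055), 16.00541877746582) 0.28600717
red before [78.17218099  0.1005938 ]
```

View pics/w7c.png

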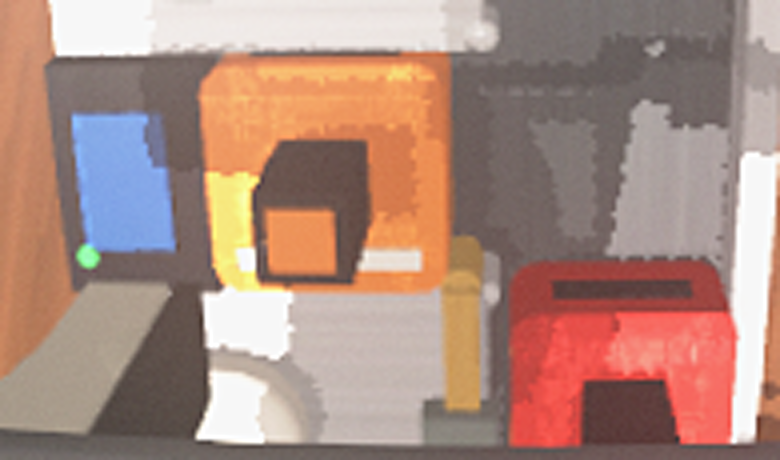

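View pics/side0c.png

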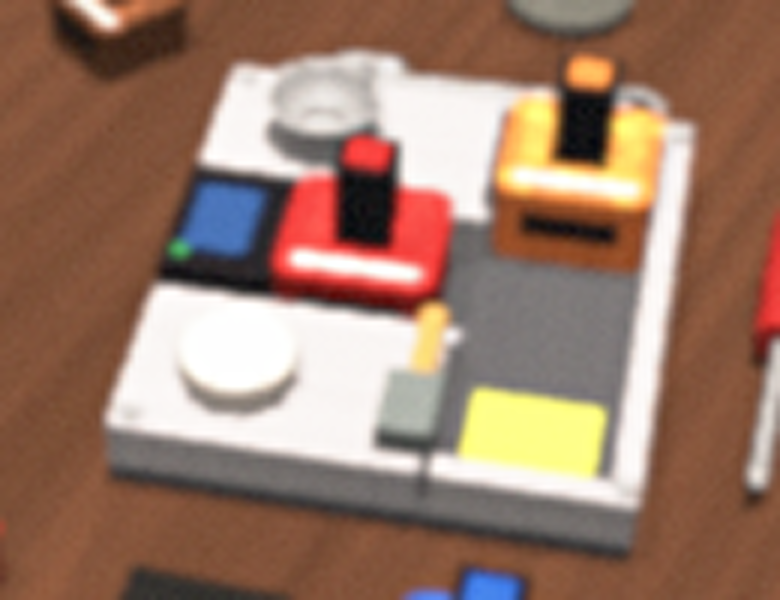

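The orange pack measures x = 79.4 mm, y = −0.8 mm in the tray, which is home, and the catch nose is out behind it. While I pressed, 5–12 N also went downward, so floor friction may have taken part of the push. There's time left, so I'll regrip lower and press once more with less down-force.

>>> play_rows(targets=[[0,0,0,0.019,0.02,-0.02,1],[0,0,0,0.017,0.018,-0.03,1],[0,0,0,0,0,-0.015,1],[0,0,0,0,0,0,1],[0,0,0,0,0,0,1]])

```text
t: 20.85
eef_pos: [0.5508, -0.0784, 0.1331]
ee_rot: [3.136, 0.005, -1.296]
force: [-0.9, -0.2, 0.1]
width: 0.0873
```

>>> play_rows(targets=[[0.001,-0.004,0,0,0,-0.025,1],[0,0,0,0,0,-0.025,1],[0,0,0,0,0,-0.015,1],[0,0,0,0,0,-0.004,1],[0,0,0,0,0,0,1]])

```text
t: 21.48
eef_pos: [0.5532, -0.0795, 0.0675]
ee_rot: [-3.135, 0.003, -1.296]
force: [-0.4, -0.1, -0.4]
width: 0.0878
```

>>> play_rows(targets=[[0,0,0,-0.0015,0.001,-0.004,1],[0,0,0,0,0,-0.003,1],[0,0,0,0,0,0,1]])

```text
t: 21.85
eef_pos: [0.5526, -0.0783, 0.0617]
ee_rot: [-3.132, 0.003, -1.296]
force: [0.0, -0.7, -0.0]
width: 0.0878
```

>>> play_rows(targets=[[0,0,0,-0.001,0,0,1],[0,0,0,0,0,0,0.5],[0,0,0,0,0,0,0.3],[0,0,0,0,0,0,0.1],[0,0,0,0,0,0,0.1],[0,0,0,0,0,0,0.1],[0,0,0,0,0,0,0.1],[0,0,0,0,0,0,0.1],[0,0,0,0,0,0,0.1]], grip_force=5)

```text
t: 22.98
eef_pos: [0.552, -0.0782, 0.0621]
ee_rot: [-3.131, 0.002, -1.296]
force: [-0.5, -0.6, 0.4]
width: 0.0239
```

>>> play_rows(targets=[[0,0,0,0,0,0,0],[0,0,0,0,0,0,0],[0,0,0,0.001,0.0003,0,0],[0,0,0,0.001,0.0003,0,0]], grip_force=35)

```text
t: 23.48
eef_pos: [0.5526, -0.078, 0.0621]
ee_rot: [-3.134, 0.003, -1.296]
force: [-3.2, -0.4, 4.3]
width: 0.0237
```

>>> play_rows(targets=[[0.001,-0.003,0,0.002,0.0006,0.0005,0],[0.001,-0.004,0,0.0028,0.0008,0.0007,0]])

```text
t: 23.72
eef_pos: [0.5533, -0.0778, 0.0621]
ee_rot: [-3.135, 0.003, -1.297]
force: [-10.3, -2.8, 7.5]
width: 0.0237
```

>>> play_rows(targets=[[0.001,-0.005,0,0.0032,0.0009,0.0012,0],[0.001,-0.005,0,0.0034,0.001,0.0013,0]])

```text
t: 23.98
eef_pos: [0.5533, -0.0777, 0.0621]
ee_rot: [-3.137, 0.004, -1.298]
force: [-9.0, -4.5, 1.9]
width: 0.0238
```

>>> play_rows(targets=[[0.001,-0.005,0,0.0041,0.0012,0.0014,0],[0.001,-0.005,0,0.0043,0.0012,0.0014,0]])

```text
t: 24.22
eef_pos: [0.5534, -0.0776, 0.0623]
ee_rot: [3.14, 0.005, -1.3]
force: [-12.0, -4.0, 4.9]
width: 0.0239
```

>>> play_rows(targets=[[0.001,-0.006,0,0.0043,0.001,0.0016,0],[0.001,-0.006,0,0.0043,0.001,0.0016,0],[0.001,-0.006,0,0.0043,0.001,0.0016,0],[0.001,-0.006,0,0.0043,0.001,0.0016,0]])

```text
t: 24.72
eef_pos: [0.5536, -0.0776, 0.0625]
ee_rot: [3.132, 0.007, -1.303]
force: [-10.0, -1.6, 2.9]
width: 0.0241
```

>>> play_rows(targets=[[0.001,-0.006,0,0.005,0.0013,0.0018,0],[0.001,-0.006,0,0.0053,0.0014,0.0019,0],[0.001,-0.006,0,0.0053,0.0014,0.0019,0],[0.001,-0.006,0,0.0053,0.0014,0.0019,0]])

```text
t: 25.22
eef_pos: [0.5539, -0.0773, 0.063]
ee_rot: [3.116, 0.009, -1.307]
force: [-12.3, -4.1, 3.4]
width: 0.0239
```

Held 10–13 N with only about 3 N downward. Releasing now.

>>> play_rows(targets=[[0,0,0,0.001,0.0003,0,0],[0,0,0,0,0,0,0],[0,0,0,0,0,0,0.3],[0,0,0,0,0,0,0.6],[0,0,0,0,0,0,1],[0,0,0,0,0,0,1],[0,0,0,0,0,0,1],[0,0,0,0,0,0,1]], grip_force=5)

```text
t: 26.22
eef_pos: [0.5563, -0.0767, 0.0628]
ee_rot: [3.119, 0.009, -1.307]
force: [-0.6, -0.1, 0.3]
width: 0.071
```

>>> play_rows(targets=[[0,0,0,-0.002,0,0.005,1],[0,0,0,0,0,0.01,1],[0.003,-0.012,0,0,0,0.03,1],[0.002,-0.01,0,0,0,0.04,1],[0,0,0,-0.02,-0.01,0.04,1],[0,0,0,-0.02,-0.03,0.02,1],[0,0,0,0,0,0,1],[0,0,0,0,0,0,1]])

```text
t: 27.22
eef_pos: [0.513, -0.1177, 0.2172]
ee_rot: [-3.137, 0.006, -1.306]
force: [0.1, -0.1, -0.7]
width: 0.0876
```

```bash
python3 - <<'E'
from h import *
s=get_state();p,dep=grab_frame("wrist");cv2.imwrite("pics/w8.png",cv2.resize(p[160:285,195:395],None,fx=4,fy=4,interpolation=2));print(s["eef_pos"],s["ee_rot"],s["force"],np.abs(s["qd"]).max(),s["width"],s["t"])
h=cv2.cvtColor(p,cv2.COLOR_BGR2HSV);H,S,V=h[...,0].astype(int),h[...,1],h[...,2]
m=(H>3)&(H<24)&(S>110)&(V>50)&(dep<.31)&(dep>.2);m[:190]=0;m[250:]=0;m[:,:230]=0;m[:,310:]=0
th=.28;e=np.array([[np.cos(th),np.sin(th)],[-np.sin(th),np.cos(th)]]);O=np.array([.4762,-.0993])
for a,c,l in blobs(m,40):
    o,d=ray_wrist(s,np.argwhere(l)[:,::-1]);P=onz(o,d,.084)[:,:2];print(a,c,P.mean(0).round(4),(P.mean(0)-O)@e.T*1000,cv2.minAreaRect((P*1000).astype(np.float32)),np.median(dep[l]))
p,d=grab_frame("side");cv2.imwrite("pics/side8.png",cv2.resize(p[150:250,290:420],None,fx=6,fy=6,interpolation=2))
E
```

```text
[ 0.51296494 -0.11771404  0.21724411] [-3.13685457  0.00645093 -1.30624489] [ 0.11171183 -0.1115266  -0.73479149] 0.01904147876998799 0.08760796291816715 27.225
268 [272.14552239 223.38059701] [ 0.5526 -0.0779] [79.36098845 -0.59464027] ((552.886962890625, -78.0947265625), (16.029132843017578, 17.443984985351562), 12.506595611572266) 0.29979402
```

View pics/w8.png

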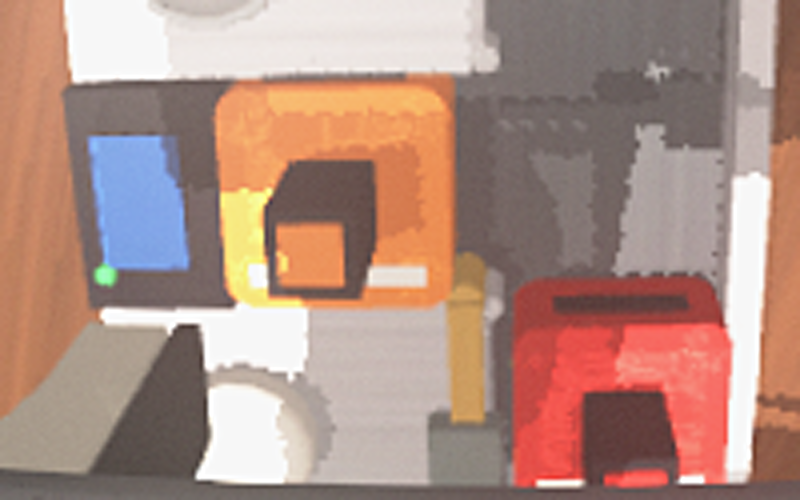

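View pics/side8.png

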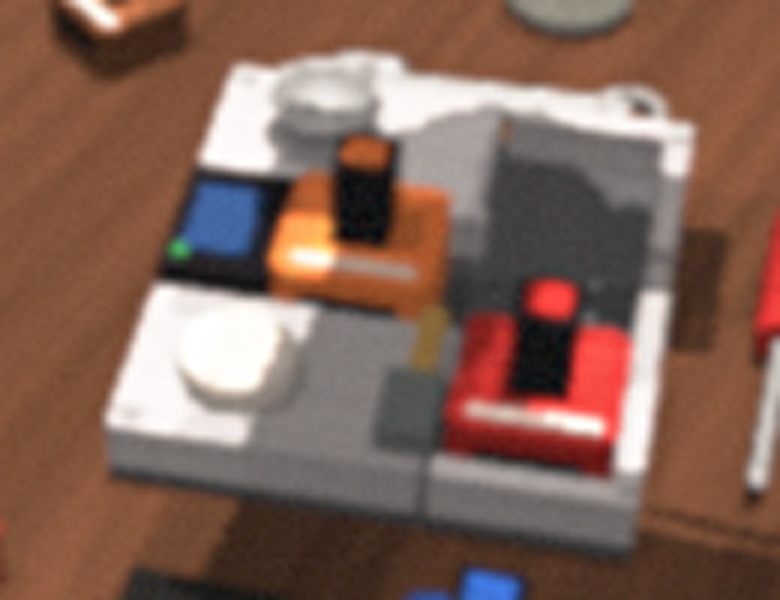

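The orange pack is flat against the charger, the nose of the catch is out behind it, and the red pack is in the marked cell. I'm handing the job in.

```bash
python3 -c "
from station import *
print(job_done())"
```

```text
the job is handed in; nothing more can be done
None
```

The swap is done and handed in after about 27 s: the red pack is in the yellow-marked cell and the orange pack is in the charging bay behind the catch. No verdict was reported.

- **Red pack:** I pulled it out past the catch and slid it into the left cell. By the gripper position at release, it sits about 2 mm from the centre of the mark (limit 8 mm).
- **Orange pack:** I slid it through the middle cell into the bay. The last camera check put it at tray x = 79.4 mm, y = −0.6 mm (the bay point is 79.5, 0), with the catch nose looking fully out.
- **Pressing:** I pressed the charger twice, each time for over half a second. The force at the wrist read about 10–15 N each time, well under 25 N.
- **At the end:** both packs looked flat, and the gripper was open and clear of everything. I saw nothing else on the bench out of place, but checked that only by eye.

**Less certain:**
- **Charger force:** it can only be inferred from the wrist reading. On the first press the arm also pushed down with 5–12 N, so floor friction may have taken part of the push. That is why I pressed again, with only 2–7 N down.
- **Tilt:** the tool leaned up to 0.04 rad during the first press and 0.026 rad during the second.
- **Catch:** I judged its position from the pictures, not a direct reading.

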